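# Unpin and tip out the sorting tray

### The arm

A 6-joint arm with a two-finger parallel gripper is mounted at the origin on the work surface. World frame = base frame: x ahead of the robot, y to its left, z up, the work surface at z = 0. Lengths are in m, angles in rad, forces in N, time in s.
With the tool pointing down it reaches from about 0.35 to 0.8 m from the base axis. Payload 7.3 kg.
Tool frame: the origin (TCP) lies between the finger pads; the fingertips stand 25 mm ahead of it and the grasp point (between the pads) lies 6 mm ahead of it (r.tip_extent is the distance from the TCP to the fingertips, in m); z points along the fingers, y is the line along which they close (so a half turn about z gives the same grasp; the last joint's range is limited). The gripper opens to 85 mm and grips with 20 to 120 N. Pads are 22 mm wide; open, the fingers measure 114 mm over their backs; the gripper's body (76 mm by 85 mm) begins 54 mm behind the grasp point. The pads swing forward as they close: fully open they stand 13 mm farther back than shut.
Start: joints at [-1.417, 0.342, 1.524, -0, 1.275, -0.146], TCP at [0.155, -0.502, 0.231] pointing down, gripper open.
Joint ranges: [-2.53, 2.53], [-0.77, 2.02], [0.04, 2.7], [-1, 4.14], [0.28, 2.66], [-3.11, 3.11]. Speed limits (rad/s): [2.57, 2.57, 3.14, 3.14, 3.14, 3.14].

### API

Orientations are given as a unit quaternion [x, y, z, w].
In Python, from workcell import r, command_gripper, optics gives the robot as it stands. The module is installed in compiled form; this text tells all that it offers. Calls block until the motion is done:
- r.reach(position, orientation): joint-space move of the TCP to a pose.
- r.move_straight(position, orientation=None, speed=0.15, max_force=None): straight line of the TCP; orientation=None keeps the orientation; speed is the mean speed in m/s. With max_force (N) it stops when the force on the tool has changed by that much, and returns True; else False.
- r.movej(angles): joint-space move.
- command_gripper(opening, force=None): finger opening in m; force is the grip in N (None keeps the last); returns when the fingers have stopped.
- r.hold(seconds).
- r.solve_ik(position, orientation): joint angles nearest the present ones, or None.
- r.read_state(): the state.
- optics.get_image(name): name is "scene" or "top" or "wrist"; returns (picture, depth): 420x560x3 uint8, red, green, blue; 420x560 float32, m along the optical axis (not along the pixel's ray), 0 where there is no reading.
- optics.camera_model(name): a dict with "K" (3x3 intrinsics, pixels), "k1" (the pictures are not rectified: a ray, as slopes to the right and down, at radius r is drawn at 1 + k1 r^2 times it, then the intrinsics apply), "R" (3x3) and "t" (3): a world point X has camera coordinates R X + t; the wrist camera has in their place "tool_from_camera" (4x4, takes a point from camera to tool coordinates, whose origin is the TCP and whose axes are the flange's). Camera axes: x right, y down, z forward; pixel columns grow to the right and rows downward; lengths in m; the calibration is good to about 2 mm. A picture is of the moment at which its call begins: read the wrist's pose just before it. camera_model takes no time and is no camera call.
A pose or a line that the arm cannot do raises r.PlanningError and nothing moves.
- r.finish_job(): hands the job in; it is judged then, once.
The state is a dict: "time_s": time; "joint_positions": joint angles; "dq": joint speeds; "tau": joint torques, N m; "eef_pos": TCP position; "eef_rot": TCP orientation; "contact_force": force on the tool from outside, world axes, zero at the start; "torque": the same for the moment, N m; "grip_width": finger opening in m; "grip_force": force on a finger pad.
Only numpy, scipy, OpenCV 4.12 (cv2) and the standard library are available. Lean on these libraries where they do the work, as an engineer would, in place of code of your own. Each camera call takes 0.05 s, during which the arm holds its last target. There are 200 camera calls.

### The job

Draw the red-knobbed lock pin out of the tip-up tray and park it in the yellow fork beside the lock. Then lift the tray by its black handle until all six drilled blocks have slid out into the grey container, and lower it gently all the way back down onto its rest, leaving the pin parked for the next batch. Leave the container and the other things on the bench where they stand.

Things in the scene. Friction and masses are not known exactly. Their poses are not given: they have to be found in the camera images.
- stand: Blue steel stand of the tip-up tray, fixed to the bench; origin on the bench under the tray's middle, 90 mm from the hinge line. x runs along the hinge to the side with the lock and the yellow fork (away from the robot), y from the outlet to the handle, z up. Its spot changes, and its yaw by up to 0.35 rad either way. Base plate 250 x 226 mm, reaching 145 mm to +x and 122 mm to +y.
- tray_handle (a point): Middle of the black handle's round bar at the tray's free edge: bar 12 mm thick, 100 mm long, parallel to the hinge, on two legs at its ends; 146 mm above the bench when down, level with the tray's rim, clear below. Its centre line is 46 mm out from the end wall's outer face. Axes turn with the tray: x along bar and hinge, y away from the hinge, z up out of the tray.
- tray_hinge (a point): Point on the hinge axis, mid-width, 112 mm above the bench. Axes as tray_handle's. The handle bar is 236 mm along y and 34 mm along z from it, so it moves on an arc up and towards the outlet. The bar may turn in a pinch grip. The tray weighs 0.7 to 1 kg (2 to 5 N at the handle). The hinge is slightly damped, yet let go from a height the tray falls and bangs down.
- tray_floor (a point): Middle of the tray's flat inner floor; axes turn with the tray as tray_handle's. Green sheet tray, 150 mm wide (142 inside), 240 mm from the end wall (y = +120) to the open outlet lip (y = -120, 50 mm past the hinge and over the container's rim); side and end walls 30 mm high. The blocks begin to slide between 14 and 23 degrees of tilt; at 35 to 40 degrees all slide out quickly.
- tray (a joint): Tilt of the tray about its hinge, rad: 0 = down, level on its rest (a stop); grows as the handle is lifted; upper stop 0.85. It does not stay up by itself. With the pin in the lock it can rise only about 0.04.
- lock_bore (a point): Centre of the outer mouth of the lock's bore, 122 mm above the bench, in the face of a steel block (26 mm square, reaching 38 mm behind the face) on the stand's +x side. Axes as the stand's: the bore is 12.5 mm wide, runs along x, +x pointing out, and goes on into a 14 mm lug on the tray's side, 42 mm behind the mouth.
- pin: Loose lock pin, 50 g: steel shank 10 mm thick, 56 mm long, with a red round knob, 24 mm in diameter and 30 mm long, on its +x end. Origin mid-shank on the axis; x along the shank to the knob (it may be rolled about x). It starts level in the lock, x along the stand's x, knob 3 mm off the block's face, tip 53 mm inside the mouth, and slides out freely.
- pin_knob (a point): Centre of the pin's red knob, on the axis, 43 mm from the pin's origin along its x: the place to pinch it. It starts 121 mm above the bench, free on both sides and below.
- fork_seat (a point): Where the pin's origin (mid-shank) lies once parked: 97 mm above the bench, axes as the stand's, shank along x, knob to +x. Middle of the yellow fork: two upright plates, 6 mm thick, 30 mm wide, 17 mm to either side along x, each with a notch 13 mm wide, open at the top: floor at 92 mm, straight sides to 116 mm, flared lips to 129 mm. The pin is laid in level from above onto both floors.
- container: Loose open grey stacking container, 300 (its x) x 200 (its y) x 75 mm high, walls and floor 4 mm, 0.8 kg, standing on the bench under the outlet lip, long side along the hinge. Origin at the middle of its underside.
- block0: One of six drilled aluminium blocks, 36 x 24 x 12 mm (its x, y, z) with two dark holes, 20 to 40 g, starting flat on the tray's floor. Origin at the middle of its 36 x 24 mm underside.
- block1: One of six drilled aluminium blocks, 36 x 24 x 12 mm (its x, y, z) with two dark holes, 20 to 40 g, starting flat on the tray's floor. Origin at the middle of its 36 x 24 mm underside.
- block2: One of six drilled aluminium blocks, 36 x 24 x 12 mm (its x, y, z) with two dark holes, 20 to 40 g, starting flat on the tray's floor. Origin at the middle of its 36 x 24 mm underside.
- block3: One of six drilled aluminium blocks, 36 x 24 x 12 mm (its x, y, z) with two dark holes, 20 to 40 g, starting flat on the tray's floor. Origin at the middle of its 36 x 24 mm underside.
- block4: One of six drilled aluminium blocks, 36 x 24 x 12 mm (its x, y, z) with two dark holes, 20 to 40 g, starting flat on the tray's floor. Origin at the middle of its 36 x 24 mm underside.
- block5: One of six drilled aluminium blocks, 36 x 24 x 12 mm (its x, y, z) with two dark holes, 20 to 40 g, starting flat on the tray's floor. Origin at the middle of its 36 x 24 mm underside.
- ear_defenders: Bystander: red and black ear defenders lying on the bench, about 150 x 200 mm, 40 mm high. Origin midway between the cups, on the bench.
- screwdriver: Bystander: screwdriver lying on the bench, its x along its length.
- brush: Bystander: bench brush lying on the bench beyond the container, its x along its length.
- oil_bottle: Bystander: yellow oil bottle, 60 mm in diameter, 150 mm high, standing beyond the container. Origin at the middle of its underside.

How it is judged:
By the outcome, as a careful person would: the job done as asked, in the order asked, and still so for the second after the job is handed in, with the robot touching nothing.
It also fails if it takes over 56 s, if anything falls off the work surface, if the arm or the gripper's body presses on something with over 40 N, if the wrist force passes 120 N, or if a joint passes its speed limit or range.

## Working session

There is one attempt and no reset: what is moved stays moved. The work goes in short steps, each a Python script; the robot and the scene stay as the last script left them, time stands still between calls to the robot, and variables do not carry over. Pictures are saved under pics/ and viewed, at most 10 in all, crops included, and the job is handed in when it is done.

```bash
mkdir -p pics
python3 - <<'E'
from workcell import r,optics
import cv2,numpy as np
for n in ["scene","top"]:
    im,d=optics.get_image(n); cv2.imwrite(f"pics/{n}0.png",im[:,:,::-1]); np.savez(f"{n}0.npz",im=im,d=d)
    m=optics.camera_model(n); print(n,m["K"],m["k1"],m["R"],m["t"])
print(optics.camera_model("wrist")["tool_from_camera"]); s=r.read_state();print(s["time_s"],s["eef_rot"],s["contact_force"],r.tip_extent)
E
```

```text
scene [[438.88358192   0.         280.52932605]
 [  0.         438.88358192 217.70984166]
 [  0.           0.           1.        ]] -0.08399147301784586 [[-0.34347966  0.93901444  0.01654103]
 [ 0.66067308  0.25410859 -0.70635678]
 [-0.66748243 -0.23169097 -0.7076627 ]] [ 0.13872769 -0.22853039  1.95578831]
top [[443.98060858   0.         283.95603812]
 [  0.         443.98060858 206.25885803]
 [  0.           0.           1.        ]] -0.021367360675050334 [[-0.00847326 -0.99996161  0.00223338]
 [-0.99475991  0.00820158 -0.10190907]
 [ 0.10188684 -0.00308518 -0.99479121]] [0.01065878 0.49840343 1.28395694]
[[ 3.10759503e-04 -9.65074818e-01 -2.61974234e-01  6.59861818e-02]
 [ 9.99999824e-01  4.32548756e-04 -4.07225026e-04 -2.67463341e-04]
 [ 5.06319246e-04 -2.61974061e-01  9.65074782e-01 -1.42650860e-01]
 [ 0.00000000e+00  0.00000000e+00  0.00000000e+00  1.00000000e+00]]
0.1 [ 9.88785065e-01  1.49343977e-01 -1.42311383e-05 -6.86082053e-04] [-0.7637094  -0.52941779  0.18864737] 0.025
```

View pics/scene0.png

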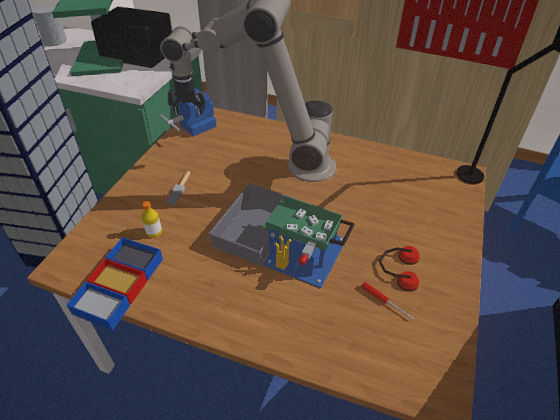

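View pics/top0.png

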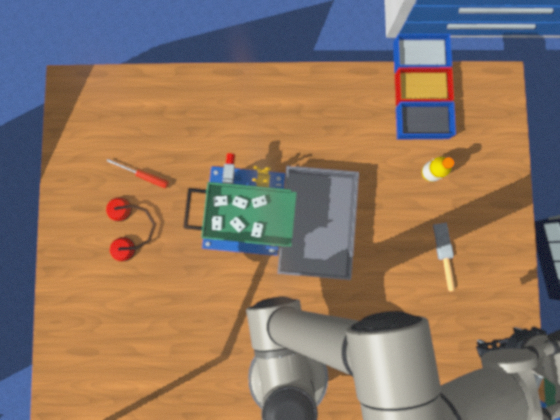

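The top view shows the handle at about (195,209), the red knob at (230,160), the yellow fork at (262,177), the tray at (250,215) and the container at (325,222). The robot base is at the bottom, so image up is +x and image left is +y.

```bash
cat > h.py <<'E'
import numpy as np,cv2
from workcell import r,command_gripper,optics
from scipy.spatial.transform import Rotation as Ro
def cam(n,pose=None):
    m=optics.camera_model(n)
    if n!="wrist": return m["K"],m["k1"],m["R"].T,-m["R"].T@m["t"]
    T=np.array(m["tool_from_camera"]); W=np.eye(4); W[:3,:3]=Ro.from_quat(pose[1]).as_matrix(); W[:3,3]=pose[0]; W=W@T
    return m["K"],m["k1"],W[:3,:3],W[:3,3]
def rays(c,uv):
    K,k1,R,t=c
    p=cv2.undistortPoints(np.array(uv,float).reshape(-1,1,2),np.array(K),np.array([k1,0,0,0,0.])).reshape(-1,2)
    return np.c_[p,np.ones(len(p))]@R.T
def onz(c,uv,z):
    d=rays(c,uv); return c[3]+d*((z-c[3][2])/d[:,2:3])
def cloud(c,uv,d):
    uv=np.array(uv); return c[3]+rays(c,uv)*d[uv[:,1].astype(int),uv[:,0].astype(int)][:,None]
def hsv(im): return cv2.cvtColor(im,cv2.COLOR_RGB2HSV)
def mask(im,lo,hi): return cv2.inRange(hsv(im),np.array(lo),np.array(hi))
def pix(m):
    v,u=np.nonzero(m); return np.c_[u,v]
E
python3 - <<'E'
from h import *
z=np.load("top0.npz"); im,d=z["im"],z["d"]; c=cam("top")
def roi(m,u0,u1,v0,v1):
    o=np.zeros_like(m);o[v0:v1,u0:u1]=m[v0:v1,u0:u1];return o
red=roi(mask(im,(0,150,90),(8,255,255)),215,245,145,180)
yel=roi(mask(im,(18,120,90),(35,255,255)),245,285,160,195)
gr=roi(mask(im,(60,80,30),(88,255,255)),190,310,170,260)
blk=roi(mask(im,(0,0,0),(180,255,45)),180,208,180,240)
for n,m in dict(red=red,yel=yel,gr=gr,blk=blk).items():
    p=pix(m); P=cloud(c,p,d); P=P[d[p[:,1],p[:,0]]>0]
    print(n,len(p),p.mean(0),np.percentile(P,[5,50,95],axis=0).round(3).tolist())
    if n in("gr","blk"):
        h=.147 if n=="gr" else .146
        q=onz(c,p,h)[:,:2].astype(np.float32); print(cv2.minAreaRect(q))
p=pix(red);print("knob",onz(c,p,.127).mean(0)); p=pix(blk);print(onz(c,p,.146).mean(0))
E
```

```text
red 80 [229.8    157.6625] [[0.611, 0.146, 0.121], [0.623, 0.154, 0.13], [0.635, 0.165, 0.135]]
yel 234 [262.05982906 174.90598291] [[0.557, 0.052, -0.002], [0.591, 0.069, 0.07], [0.622, 0.089, 0.127]]
gr 3729 [251.42853312 213.22552963] [[0.4, -0.009, 0.111], [0.471, 0.097, 0.116], [0.54, 0.212, 0.147]]
((0.46708783507347107, 0.10145410895347595), (0.2406252920627594, 0.15257935225963593), 84.16231536865234)Traceback (most recent call last):
  File "<stdin>", line 10, in <module>
  File "h.py", line 16, in cloud
    uv=np.array(uv); return c[3]+rays(c,uv)*d[uv[:,1].astype(int),uv[:,0].astype(int)][:,None]
                                 ~~~~^^^^^^
  File "h.py", line 11, in rays
    p=cv2.undistortPoints(np.array(uv,float).reshape(-1,1,2),np.array(K),np.array([k1,0,0,0,0.])).reshape(-1,2)
      ~~~~~~~~~~~~~~~~~~~^^^^^^^^^^^^^^^^^^^^^^^^^^^^^^^^^^^^^^^^^^^^^^^^^^^^^^^^^^^^^^^^^^^^^^^^
cv2.error: OpenCV(4.12.0) /io/opencv/modules/calib3d/src/undistort.dispatch.cpp:347: error: (-215:Assertion failed) CV_IS_MAT(_src) && CV_IS_MAT(_dst) && (_src->rows == 1 || _src->cols == 1) && (_dst->rows == 1 || _dst->cols == 1) && _src->cols + _src->rows - 1 == _dst->rows + _dst->cols - 1 && (CV_MAT_TYPE(_src->type) == CV_32FC2 || CV_MAT_TYPE(_src->type) == CV_64FC2) && (CV_MAT_TYPE(_dst->type) == CV_32FC2 || CV_MAT_TYPE(_dst->type) == CV_64FC2) in function 'cvUndistortPointsInternal'
```

Run:
```python
from h import *
yaw=-0.102; q=[np.cos(yaw/2),np.sin(yaw/2),0,0]
r.reach([0.60,0.11,0.33],q)
s=r.read_state(); im,d=optics.get_image("wrist"); np.savez("w0.npz",im=im,d=d,p=s["eef_pos"],q=s["eef_rot"])
cv2.imwrite("pics/w0.png",im[:,:,::-1]); print(s["time_s"],s["eef_pos"],s["eef_rot"],optics.camera_model("wrist")["K"])
```

```text
2.7917 [0.60008974 0.10911841 0.32988843] [ 9.98670484e-01 -5.15484528e-02 -1.02344976e-04  1.08854011e-04] [[348.88203909   0.         280.63970884]
 [  0.         348.88203909 210.45755271]
 [  0.           0.           1.        ]]
```

View pics/w0.png

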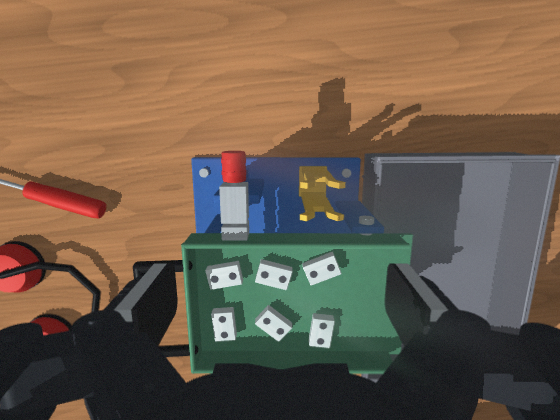

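The wrist view shows the red knob at (234,165) with the steel lock block below it at (234,205). The yellow fork prongs are around (320,193), and the tray's rim edges run along v≈236–245. Next I fit these in the stand frame.

Run:
```python
from h import *
z=np.load("w0.npz"); im,d=z["im"],z["d"]; c=cam("wrist",(z["p"],z["q"]))
def roi(m,u0,u1,v0,v1):
    o=np.zeros_like(m);o[v0:v1,u0:u1]=m[v0:v1,u0:u1];return o
gr=roi(mask(im,(60,80,25),(88,255,255)),180,415,230,375)
p=pix(gr);P=cloud(c,p,d); rim=np.abs(P[:,2]-.147)<.004
rect=cv2.minAreaRect(P[rim][:,:2].astype(np.float32)); print(rect, np.median(P[rim],0))
# yaw from back (far, +x) rim edge: topmost green pixel per column
u=np.arange(195,405); v=np.array([np.nonzero(gr[:,k])[0].min() for k in u])
E=onz(c,np.c_[u,v],.146); k=np.polyfit(E[:,1],E[:,0],1); print("edge yaw",-np.arctan(k[0]),np.std(E[:,0]-np.polyval(k,E[:,1])),"x at y=.1",np.polyval(k,.1))
yaw=-np.arctan(k[0]); A=np.array([[np.cos(yaw),np.sin(yaw)],[-np.sin(yaw),np.cos(yaw)]])
def S(P): return np.c_[P[:,:2]@A.T,P[:,2]]
red=roi(mask(im,(0,150,60),(8,255,255)),215,255,140,190); p=pix(red);P=S(cloud(c,p,d))
print("knob px",p.min(0),p.max(0),np.percentile(P,[1,10,50,90,99],axis=0).round(4).tolist(), "top80",np.median(P[P[:,2]>np.percentile(P[:,2],80)],0))
# knob axis y: silhouette left/right on plane .121
for vv in range(155,182,5):
    uu=np.nonzero(red[vv])[0]; print(vv,S(onz(c,[[uu.min()-.5,vv],[uu.max()+.5,vv]],.121)).round(4).tolist())
blkp=pix(roi(mask(im,(0,0,60),(180,60,255)),215,255,180,236)); P=S(cloud(c,blkp,d)); P=P[np.abs(P[:,2]-np.percentile(P[:,2],80))<.004]
print("lockblock",np.percentile(P,[1,50,99],axis=0).round(4).tolist())
ye=roi(mask(im,(18,120,40),(35,255,255)),285,360,150,230); p=pix(ye);P=S(cloud(c,p,d))
t=P[:,2]>.118; print("yellow tops",t.sum()); 
g=np.zeros((60,70),np.uint8); o=P[t].min(0); 
for a in P[t]: g[int((a[0]-o[0])*1000)//1%60,int((a[1]-o[1])*1000)%70]=1
print(o); 
n,l,s_,ce=cv2.connectedComponentsWithStats(cv2.dilate(g,np.ones((3,3))))
for i in range(1,n): print(s_[i],(ce[i][::-1]/1000+o[:2]).round(4))
w=im[140:240,200:380][:,:,::-1]; cv2.imwrite("pics/c0.png",cv2.resize(w,None,fx=4,fy=4,interpolation=cv2.INTER_CUBIC))
```

```text
((0.4683615267276764, 0.10987850278615952), (0.22639328241348267, 0.15291614830493927), 83.62840270996094) [0.53281444 0.14569413 0.14836024]
edge yaw -0.09232047299289974 0.002518186587974964 x at y=.1 0.55086236001687
knob px [221 152] [245 182] [[0.5904, 0.2006, 0.1237], [0.5933, 0.2038, 0.1282], [0.6044, 0.2112, 0.1314], [0.6168, 0.2194, 0.133], [0.6191, 0.2217, 0.134]] top80 [0.60643418 0.2120031  0.13304961]
155 [[0.616, 0.2231, 0.121], [0.6158, 0.2041, 0.121]]
160 [[0.611, 0.2234, 0.121], [0.6107, 0.2013, 0.121]]
165 [[0.6059, 0.2226, 0.121], [0.6057, 0.2025, 0.121]]
170 [[0.6009, 0.2229, 0.121], [0.6006, 0.1997, 0.121]]
175 [[0.5958, 0.2232, 0.121], [0.5955, 0.2009, 0.121]]
180 [[0.5906, 0.2225, 0.121], [0.5904, 0.2021, 0.121]]
lockblock [[0.5362, 0.1994, 0.1321], [0.5636, 0.2122, 0.1349], [0.5867, 0.2251, 0.1367]]
yellow tops 404
[0.54858208 0.09978921 0.11802205]
[  0   0  16   8 122] [0.5519 0.1074]
[ 29   0  17   8 132] [0.552 0.137]
[  0  32  16  10 134] [0.5851 0.1074]
[ 29  33  17   9 144] [0.5855 0.137 ]
[62 43  3  3  9] [0.5926 0.1628]
```

View pics/c0.png

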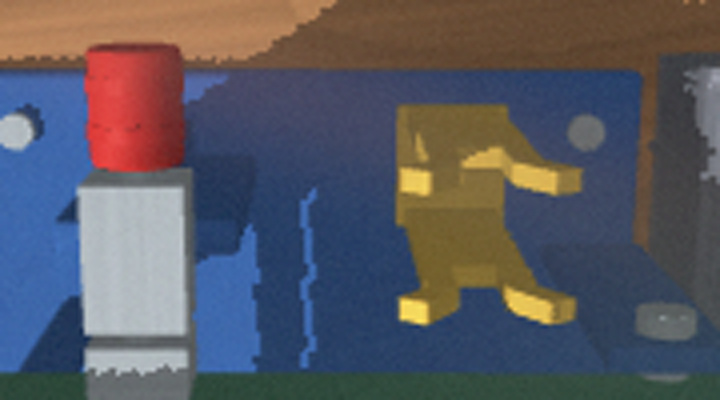

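The crop shows the knob, the lock block and four prong tips. The prong tips measure 33 mm apart along x, against 34 mm nominal, and the knob starts 3 mm off the block face as specified. I'll grasp the knob now.

```bash
cat >> h.py <<'E'
YAW=-0.095; YM=-0.09232
Rm=np.array([[np.cos(YM),-np.sin(YM)],[np.sin(YM),np.cos(YM)]])
Rs=np.array([[np.cos(YAW),-np.sin(YAW)],[np.sin(YAW),np.cos(YAW)]])
Q=[np.cos(YAW/2),np.sin(YAW/2),0,0]
KNOB=np.r_[Rm@[.605,.212],.121]
FORK=np.r_[Rm@[.5686,.1222],.097]
def st(x,y,z): return np.r_[Rs@[x,y],z]   # stand-axes vector to world
UP=np.array([0,0,.006])                    # TCP above grasp point
def rep(t):
    s=r.read_state(); print(t,"t%.2f"%s["time_s"],"p",np.round(s["eef_pos"],4),"F",np.round(s["contact_force"],1),"w%.4f g%.0f"%(s["grip_width"],s["grip_force"]))
    return s
E
python3 - <<'E'
from h import *
print(KNOB,FORK)
K=KNOB+UP
r.reach(K+[0,0,.08],Q); command_gripper(.05)
rep("above"); print(r.move_straight(K,speed=.1,max_force=15)); rep("at")
command_gripper(.0,40); rep("grip")
E
```

```text
[0.62196768 0.15532291 0.121     ] [0.57744412 0.069261   0.097     ]
above t3.88 p [0.6221 0.1551 0.2077] F [-0.3 -0.4  0.1] w0.0500 g0
False
at t4.83 p [0.6224 0.1554 0.1277] F [0.3 0.4 0.8] w0.0501 g0
grip t5.35 p [0.624  0.1554 0.1307] F [ 0.6 -0.7 13. ] w-0.0000 g7
```

Run:
```python
from h import *
im,d=optics.get_image("wrist"); a=cv2.resize(im[120:400,140:420],(560,560)); 
t,_=optics.get_image("scene"); b=cv2.resize(t[190:300,230:380],(764,560))[:,:240+300]
cv2.imwrite("pics/g1.png",cv2.resize(np.hstack([a,b]),(800,407))[:,:,::-1])
np.savez("s1.npz",im=t)
```

```text
(no output)
```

View pics/g1.png

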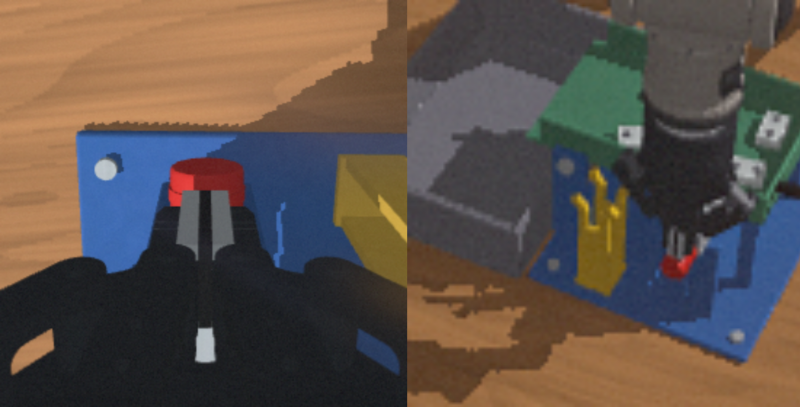

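The gripper closed to zero width, so the knob isn't held. In the wrist view it is still beyond the finger tips at crop (207,180). I'll measure where it is from depth.

Run:
```python
from h import *
s=rep("now"); im,d=optics.get_image("wrist"); c=cam("wrist",(s["eef_pos"],s["eef_rot"]))
m=mask(im,(0,150,60),(8,255,255)); p=pix(m); P=cloud(c,p,d); P=P[(d[p[:,1],p[:,0]]>.05)&(np.linalg.norm(P[:,:2]-KNOB[:2],axis=1)<.12)]
Pl=np.c_[P[:,:2]@Rm,P[:,2]]; print("wrist red",len(P),np.percentile(Pl,[1,25,50,75,99],axis=0).round(4).tolist())
t,dt=optics.get_image("scene"); c=cam("scene"); m=mask(t,(0,150,60),(8,255,255)); p=pix(m); P=cloud(c,p,dt); P=P[(np.linalg.norm(P[:,:2]-KNOB[:2],axis=1)<.12)]
Pl=np.c_[P[:,:2]@Rm,P[:,2]]; print("scene red",len(P),np.percentile(Pl,[1,25,50,75,99],axis=0).round(4).tolist())
z=np.load("scene0.npz"); m=mask(z["im"],(0,150,60),(8,255,255)); p=pix(m); P=cloud(c,p,z["d"]); P=P[(np.linalg.norm(P[:,:2]-KNOB[:2],axis=1)<.12)]
Pl=np.c_[P[:,:2]@Rm,P[:,2]]; print("scene0 red",len(P),np.percentile(Pl,[1,25,50,75,99],axis=0).round(4).tolist())
```

```text
now t5.45 p [0.6239 0.1554 0.1307] F [-0.6 -0.5 13.9] w-0.0000 g7
wrist red 1056 [[0.6092, 0.2004, 0.1103], [0.6156, 0.2056, 0.1224], [0.6182, 0.2123, 0.1259], [0.6197, 0.2185, 0.1281], [0.6205, 0.2234, 0.1305]]
scene red 35 [[0.5947, 0.203, 0.1097], [0.6123, 0.2077, 0.1209], [0.6174, 0.2152, 0.1267], [0.6194, 0.2201, 0.1288], [0.6229, 0.2219, 0.1358]]
scene0 red 68 [[0.5907, 0.2025, 0.1166], [0.6004, 0.2087, 0.127], [0.6108, 0.2132, 0.1321], [0.6179, 0.2178, 0.1348], [0.6209, 0.2232, 0.1396]]
```

Run:
```python
from h import *
im,d=optics.get_image("wrist"); T=np.eye(4); m=optics.camera_model("wrist"); T=np.array(m["tool_from_camera"])
c=(m["K"],m["k1"],T[:3,:3],T[:3,3])
for v in range(205,345,8):
    p=[[u,v] for u in (270,282,292)]; print(v,cloud(c,p,d).round(3).tolist(),im[v,282])
s=r.read_state(); print(s["eef_pos"],s["eef_rot"],s["joint_positions"])
cv2.imwrite("pics/g2.png",cv2.resize(im[190:330,190:380],(760,560),interpolation=cv2.INTER_CUBIC)[:,:,::-1])
```

```text
205 [[-0.004, -0.009, 0.13], [-0.004, 0.001, 0.13], [-0.004, 0.009, 0.13]] [112  82  55]
213 [[-0.008, -0.009, 0.123], [-0.008, 0.001, 0.123], [-0.008, 0.009, 0.123]] [ 53  84 136]
221 [[-0.015, -0.009, 0.123], [-0.014, 0.001, 0.121], [-0.015, 0.009, 0.122]] [ 69 111 181]
229 [[0.012, -0.005, 0.02], [0.012, 0.0, 0.021], [0.012, 0.005, 0.021]] [105  33  30]
237 [[0.013, -0.005, 0.006], [0.013, 0.0, 0.005], [0.013, 0.005, 0.006]] [109  33  37]
245 [[0.011, -0.005, 0.002], [0.012, 0.0, -0.0], [0.01, 0.005, 0.003]] [125  35  34]
253 [[0.01, -0.005, -0.006], [0.01, 0.0, -0.006], [0.011, 0.005, -0.007]] [29 29 32]
261 [[0.011, -0.004, -0.016], [0.011, 0.0, -0.015], [0.011, 0.004, -0.015]] [23 23 29]
269 [[0.01, -0.004, -0.022], [0.01, 0.0, -0.022], [0.011, 0.004, -0.022]] [27 28 32]
277 [[0.011, -0.004, -0.029], [0.011, 0.0, -0.03], [0.011, 0.004, -0.029]] [32 29 34]
285 [[0.011, -0.004, -0.036], [0.011, 0.0, -0.035], [0.01, 0.004, -0.034]] [34 33 38]
293 [[0.012, -0.004, -0.043], [0.008, 0.0, -0.037], [0.013, 0.003, -0.045]] [37 37 43]
301 [[0.012, -0.003, -0.048], [0.006, 0.0, -0.037], [0.012, 0.003, -0.049]] [33 33 35]
309 [[0.012, -0.003, -0.053], [0.003, 0.0, -0.038], [0.011, 0.003, -0.051]] [32 32 35]
317 [[0.011, -0.003, -0.055], [-0.0, 0.0, -0.037], [0.011, 0.003, -0.056]] [39 42 40]
325 [[0.009, -0.003, -0.056], [-0.003, 0.0, -0.037], [0.011, 0.003, -0.059]] [35 36 38]
333 [[0.002, -0.003, -0.049], [-0.006, 0.0, -0.038], [0.007, 0.003, -0.058]] [39 37 40]
341 [[-0.002, -0.004, -0.048], [-0.01, 0.0, -0.037], [-0.002, 0.003, -0.048]] [32 32 37]
[0.62393799 0.15538014 0.13073066] [ 9.98864456e-01 -4.75184493e-02  3.40344367e-03 -4.59528566e-04] [ 1.25095948e-01  6.38360120e-01  1.31574542e+00 -2.85307499e-04
  1.18062354e+00  1.79107315e+00]
```

View pics/g2.png

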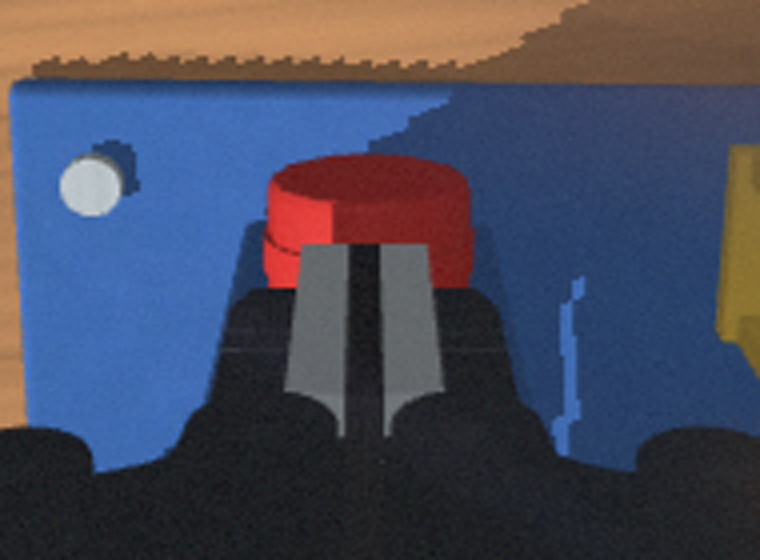

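Run:
```python
from h import *
m=optics.camera_model("wrist"); T=np.array(m["tool_from_camera"]); c=(m["K"],m["k1"],T[:3,:3],T[:3,3])
z=np.load("w0.npz"); d=z["d"]; p=pix(np.ones_like(d)); P=cloud(c,p,d); ok=(d[p[:,1],p[:,0]]>.02)&(P[:,2]<.05)&(abs(P[:,1])<.07)
for lo,hi in((-.07,-.03),(.03,.07)):
    k=ok&(P[:,1]>lo)&(P[:,1]<hi); print("open .085 finger",P[k].min(0).round(4),P[k].max(0).round(4))
command_gripper(.05); rep("open"); print(r.move_straight(KNOB+UP+[0,0,.06],speed=.1))
for w in (.05,.024,.0):
    command_gripper(w,40); s=rep(w)
    im,d=optics.get_image("wrist"); P=cloud(c,p,d); k=(d[p[:,1],p[:,0]]>.02)&(P[:,2]<.05)&(P[:,2]>-.04)&(abs(P[:,1])<.07)&(abs(P[:,0])<.03)
    print(P[k].min(0).round(4),np.percentile(P[k],99.5,axis=0).round(4))
```

```text
open .085 finger [-0.0131 -0.07   -0.0918] [ 0.0182 -0.03   -0.0125]
open .085 finger [-0.0127  0.03   -0.0912] [ 0.0179  0.07   -0.0125]
open t6.13 p [0.6218 0.1553 0.1266] F [-0.7 -1.5 -0.8] w0.0497 g0
False
0.05 t7.10 p [0.6216 0.1552 0.1861] F [ 0.2 -0.8 -0.9] w0.0498 g0
[-0.0287 -0.0394 -0.04  ] [ 0.0113  0.038  -0.0031]
0.024 t7.52 p [0.622  0.1553 0.187 ] F [-0.7 -0.3  0. ] w0.0238 g0
[-0.0117 -0.026  -0.04  ] [ 0.0115  0.0249 -0.0017]
0.0 t7.92 p [0.622  0.1553 0.187 ] F [0.2 0.1 0.1] w0.0000 g0
[-0.0116 -0.0139 -0.04  ] [ 0.0116  0.0131 -0.0047]
```

By both camera and contact, the shut fingertips sit at the reported TCP rather than 25 mm ahead of it. So the TCP has to go 19 mm below the wanted grasp point. I'll recheck the knob and grasp with that offset.

```bash
cat >> h.py <<'E'
UP=np.array([0,0,-.019])
E
python3 - <<'E'
from h import *
command_gripper(.06)
s=rep("hi"); im,d=optics.get_image("wrist"); c=cam("wrist",(s["eef_pos"],s["eef_rot"]))
p=pix(mask(im,(0,150,60),(8,255,255))); P=cloud(c,p,d); P=P[(d[p[:,1],p[:,0]]>.05)&(np.linalg.norm(P[:,:2]-KNOB[:2],axis=1)<.06)]
Pl=np.c_[P[:,:2]@Rm,P[:,2]]; lo,hi=np.percentile(Pl,[1,99],axis=0); print(len(P),lo.round(4),hi.round(4))
assert abs(hi[0]-.62)<.004 and abs((lo[1]+hi[1])/2-.212)<.003 and abs(hi[2]-.133)<.004
print(r.move_straight(KNOB+UP,speed=.12,max_force=15)); rep("at")
command_gripper(.0,40); s=rep("grip")
E
```

```text
hi t8.57 p [0.622  0.1553 0.187 ] F [-0.3 -0.6  0. ] w0.0604 g0
1838 [0.5907 0.2002 0.1151] [0.62   0.2226 0.1337]
False
at t9.48 p [0.6225 0.1554 0.1028] F [ 0.5 -0.9  0. ] w0.0600 g0
grip t9.90 p [0.6223 0.1553 0.1027] F [-0.2 -0.4  3.4] w0.0229 g39
```

Run:
```python
from h import *
P0=KNOB+UP
h=r.move_straight(P0+st(.066,0,0),speed=.1,max_force=25); rep("out %s"%h)
assert not h
r.move_straight(P0+st(.066,0,.030),speed=.15)
above=np.r_[P0[:2]+Rm@[.0066,-.0898],P0[2]+.030]
r.move_straight(above,speed=.15); s=rep("above fork")
im,d=optics.get_image("wrist"); cv2.imwrite("pics/f1.png",cv2.resize(im[100:310,200:480],(800,600))[:,:,::-1])
c=cam("wrist",(s["eef_pos"],s["eef_rot"]))
p=pix(mask(im,(18,120,40),(35,255,255))); P=cloud(c,p,d); P=np.c_[P[:,:2]@Rm,P[:,2]]; P=P[(P[:,2]>.118)&(P[:,2]<.14)]
print("prong tops y,x range",np.percentile(P,[1,99],axis=0).round(4).tolist())
p=pix(mask(im,(0,150,60),(8,255,255))); P=cloud(c,p,d); P=np.c_[P[:,:2]@Rm,P[:,2]]; P=P[(P[:,2]>.1)&(P[:,0]>.56)]; print("knob",np.percentile(P,[1,99],axis=0).round(4).tolist())
```

```text
out False t10.71 p [0.6871 0.1491 0.1015] F [-0.1 -0.3  0.3] w0.0227 g39
above fork t11.93 p [0.6206 0.0658 0.1318] F [-0.5  0.6 -1.1] w0.0229 g39
prong tops y,x range [[0.5515, 0.1038, 0.1181], [0.556, 0.1413, 0.1227]]
knob [[0.5975, 0.1119, 0.1421], [0.6267, 0.1339, 0.1628]]
```

View pics/f1.png

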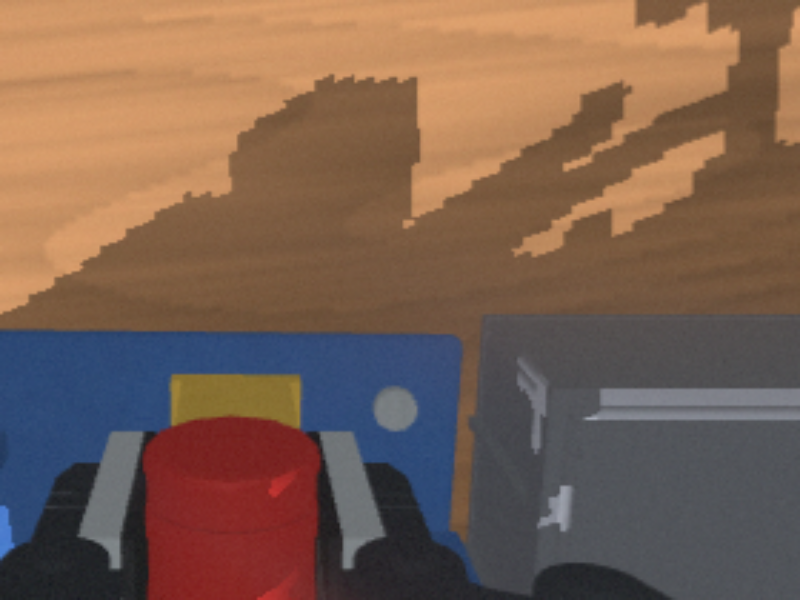

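The pin is held level and centred over the fork: knob y is .1229 against the fork's .1222, and the knob axis is at about .151. I'll lower it in.

Run:
```python
from h import *
P0=KNOB+UP; a=np.r_[P0[:2]+Rm@[.0066,-.0898-.0005],P0[2]]
h=r.move_straight(a+[0,0,-.018],speed=.1,max_force=12); s=rep("near %s"%h)
if not h: h=r.move_straight(a+[0,0,-.027],speed=.02,max_force=5); s=rep("seat %s"%h)
if s["eef_pos"][2]<.084:
    command_gripper(.045); rep("rel")
    r.move_straight(np.array(s["eef_pos"])+[0,0,.13],speed=.2)
    r.reach(np.r_[Rm@[.56,.19],.30],Q)
    s=rep("look"); im,d=optics.get_image("wrist"); np.savez("w2.npz",im=im,d=d,p=s["eef_pos"],q=s["eef_rot"]); cv2.imwrite("pics/w2.png",im[:,:,::-1])
    c=cam("wrist",(s["eef_pos"],s["eef_rot"]))
    p=pix(mask(im,(0,150,60),(8,255,255))); P=cloud(c,p,d); P=np.c_[P[:,:2]@Rm,P[:,2]]; P=P[(abs(P[:,0]-.612)<.03)&(abs(P[:,1]-.122)<.05)]; print("knob",np.percentile(P,[1,99],axis=0).round(4).tolist())
```

```text
near False t12.61 p [0.6206 0.065  0.0842] F [ 0.1 -0.4 -0.3] w0.0225 g39
seat True t12.99 p [0.6209 0.0648 0.0784] F [-0.9  0.2  6.5] w0.0225 g40
rel t13.33 p [0.6201 0.0648 0.0771] F [ 0.4 -1.  -0.2] w0.0449 g0
look t14.71 p [0.5748 0.1376 0.2988] F [ 0.1 -0.6 -0.4] w0.0449 g0
knob [[0.5975, 0.0994, -0.0003], [0.6269, 0.1344, 0.1101]]
```

View pics/w2.png

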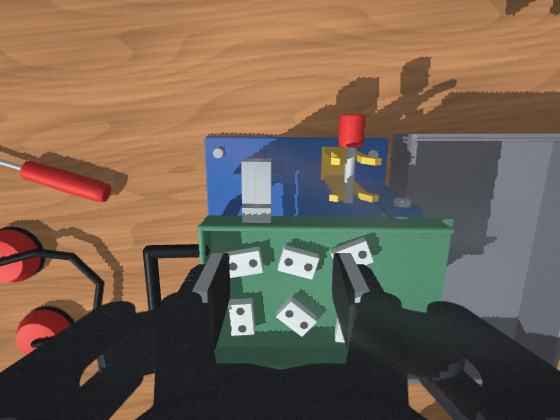

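The pin is parked in the fork, with the knob at (351,130), its top at 0.110 and the shank on both plates. The black handle bar is at u≈152. Next I measure it.

Run:
```python
from h import *
z=np.load("w2.npz"); im,d=z["im"],z["d"]; c=cam("wrist",(z["p"],z["q"]))
blk=mask(im,(0,0,0),(180,255,70)); b=np.zeros_like(blk); b[240:330,125:212]=blk[240:330,125:212]
p=pix(b); P=cloud(c,p,d); ok=(abs(P[:,2]-.148)<.012); p=p[ok]; P=P[ok]; L=np.c_[P[:,:2]@Rm,P[:,2]]
bar=L[(L[:,0]<.49)&(L[:,1]>L[:,1].max()-.014)]; print(len(L),len(bar),np.percentile(bar,[2,50,98],axis=0).round(4).tolist(),"leg xmax",L[:,0].max())
# silhouettes
for v in (262,270,280,290):
    u=np.nonzero(b[v])[0]; u=u[u<175]; q=onz(c,[[u.min()-.5,v],[u.max()+.5,v]],.146)[:,:2]@Rm; print(v,q.round(4).tolist())
z=np.load("top0.npz"); im,d=z["im"],z["d"]; c=cam("top")
blk=mask(im,(0,0,0),(180,255,60)); b=np.zeros_like(blk); b[183:236,182:206]=blk[183:236,182:206]; p=pix(b); P=onz(c,p,.146)[:,:2]@Rm; print("top",len(P),P.min(0),P.max(0))
for v in (200,205,210,215,220):
    u=np.nonzero(b[v])[0]; u=u[u<196]; q=onz(c,[[u.min()-.5,v],[u.max()+.5,v]],.146)[:,:2]@Rm; print(v,q.round(4).tolist())
```

```text
1333 435 [[0.4525, 0.3032, 0.1457], [0.4712, 0.3065, 0.1508], [0.4892, 0.3136, 0.153]] leg xmax 0.5142343486764417
262 [[0.4965, 0.3154], [0.4965, 0.3026]]
270 [[0.4886, 0.3153], [0.4886, 0.3025]]
280 [[0.4785, 0.3154], [0.4785, 0.3034]]
290 [[0.4683, 0.3155], [0.4683, 0.3034]]
top 12 [0.50577454 0.27183576] [0.50914186 0.30697155]Traceback (most recent call last):
  File "<stdin>", line 12, in <module>
    return umr_minimum(a, axis, None, out, keepdims, initial, where)
ValueError: zero-size array to reduction operation minimum which has no identity
```

```bash
cat >> h.py <<'E'
def handle(th):  # TCP for pinching the bar at tilt th
    y=.236*np.cos(th)-.034*np.sin(th); z=.236*np.sin(th)+.034*np.cos(th)
    return np.r_[Rm@[.456,.309-.236]+Rs@[0,y],.112+z-.017]
E
python3 - <<'E'
from h import *
print(handle(0),handle(.68),r.solve_ik(handle(.68),Q) is not None)
r.reach(handle(0)+[0,0,.09],Q); command_gripper(.045)
h=r.move_straight(handle(0),speed=.12,max_force=10); rep("at %s"%h); assert not h
command_gripper(0,40); s=rep("grip"); assert s["grip_width"]>.008
for th in (.03,.09): r.move_straight(handle(th),speed=.05)
s=rep("up .09"); im,d=optics.get_image("scene"); c=cam("scene")
cv2.imwrite("pics/l1.png",cv2.resize(im[170:300,200:380],(800,578))[:,:,::-1])
E
```

```text
[0.48317422 0.26558684 0.129     ] [0.47616695 0.19204813 0.26983263] True
at False t16.62 p [0.4837 0.2657 0.1297] F [-0.1 -0.1  0.1] w0.0447 g0
grip t17.02 p [0.4835 0.2659 0.1298] F [-0.4  0.9  4.8] w0.0104 g39
up .09 t17.75 p [0.4831 0.2622 0.1499] F [ 3.4  5.4 -3.8] w0.0108 g39
```

View pics/l1.png

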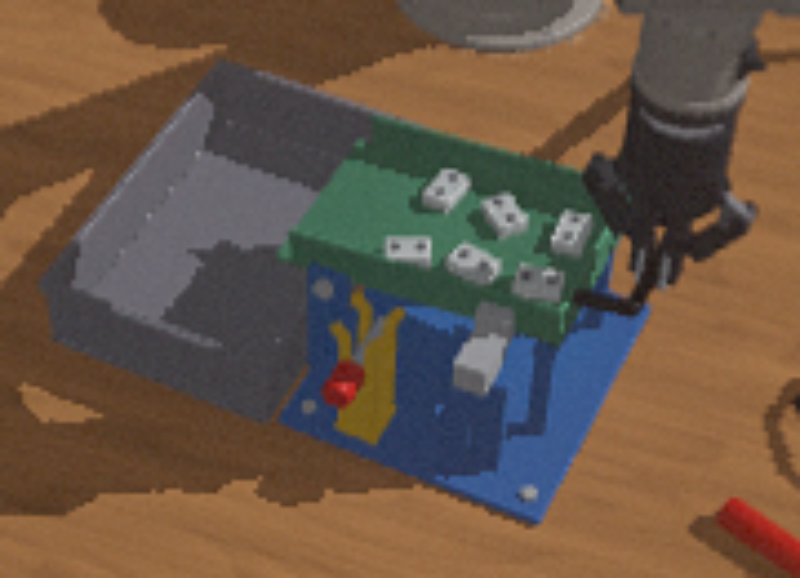

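The tray is rising freely and the pin is still in the fork. I'll continue up the arc.

Run:
```python
from h import *
for th in np.arange(.16,.69,.075):
    r.move_straight(handle(th),speed=.06)
    s=rep("%.2f"%th)
    if np.linalg.norm(s["contact_force"])>30: print("stop"); break
r.hold(1.2); rep("held")
im,d=optics.get_image("scene"); im2,_=optics.get_image("top")
a=cv2.resize(im[160:300,190:370],(514,400)); b=cv2.resize(im2[150:290,180:380],(280*400//280*1,400)) if 0 else cv2.resize(im2[150:290,240:380],(280,400))
cv2.imwrite("pics/l2.png",np.hstack([a,b])[:,:,::-1])
```

```text
0.16 t18.23 p [0.4826 0.258  0.166 ] F [ 2.   7.  -3.1] w0.0107 g39
0.23 t18.68 p [0.4821 0.2523 0.183 ] F [ 1.8  7.6 -2.1] w0.0101 g39
0.31 t19.12 p [0.4813 0.2454 0.1995] F [ 1.9  9.2 -1.1] w0.0104 g39
0.38 t19.57 p [0.4805 0.2373 0.2155] F [1.1 9.9 1.3] w0.0107 g39
0.46 t20.02 p [0.4796 0.2281 0.231 ] F [ 0.5 11.1  2.6] w0.0103 g39
0.53 t20.48 p [0.4785 0.2177 0.2456] F [-0.1 11.4  5.6] w0.0103 g39
0.61 t20.93 p [0.4773 0.2064 0.2594] F [-1.2 13.5  7.7] w0.0102 g39
0.68 t21.38 p [0.4761 0.1941 0.2725] F [-2.8 13.7  9.9] w0.0106 g39
held t22.57 p [0.4761 0.1942 0.2724] F [-2.1 14.  10.5] w0.0102 g39
```

View pics/l2.png

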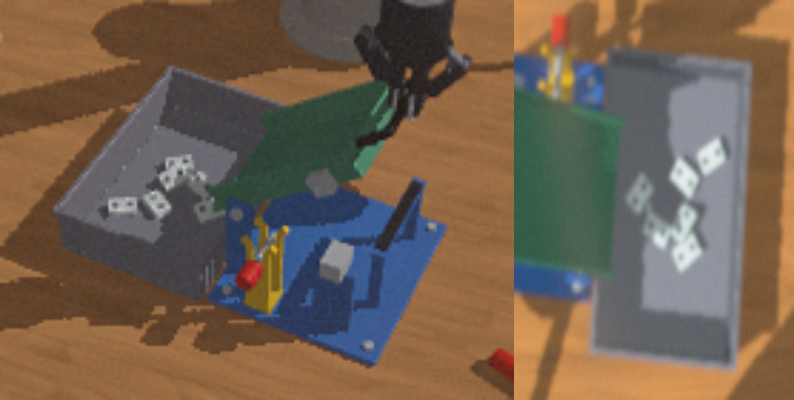

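All six blocks are in the container; the top view shows them at crop x 630–725, y 145–260. The tray is empty, so I'll lower it.

Run:
```python
from h import *
for th in list(np.arange(.605,.07,-.075))+[.04,.02]:
    r.move_straight(handle(th),speed=.05 if th>.1 else .025)
rep("low")
h=r.move_straight(handle(-.008),speed=.01,max_force=9); s=rep("down %s"%h)
im,d=optics.get_image("scene"); cv2.imwrite("pics/l3.png",cv2.resize(im[160:300,190:370],(720,560))[:,:,::-1])
t,d=optics.get_image("top"); c=cam("top"); p=pix(mask(t,(60,80,30),(88,255,255))); P=cloud(c,p,d); P=np.c_[P[:,:2]@Rm,P[:,2]]
f=P[(abs(P[:,0]-.456)<.05)&(P[:,1]>.05)&(P[:,1]<.25)&(P[:,2]<.16)]; k=np.polyfit(f[:,1],f[:,2],1); print("floor slope",k, np.median(f[:,2]))
```

```text
low t28.00 p [0.4834 0.2653 0.1333] F [ 2.7  6.  -1.3] w0.0107 g41
down True t28.47 p [0.4835 0.2658 0.1299] F [-0.6 -0.2  4.8] w0.0104 g42
floor slope [0.0016793  0.11492608] 0.11516750433099843
```

View pics/l3.png

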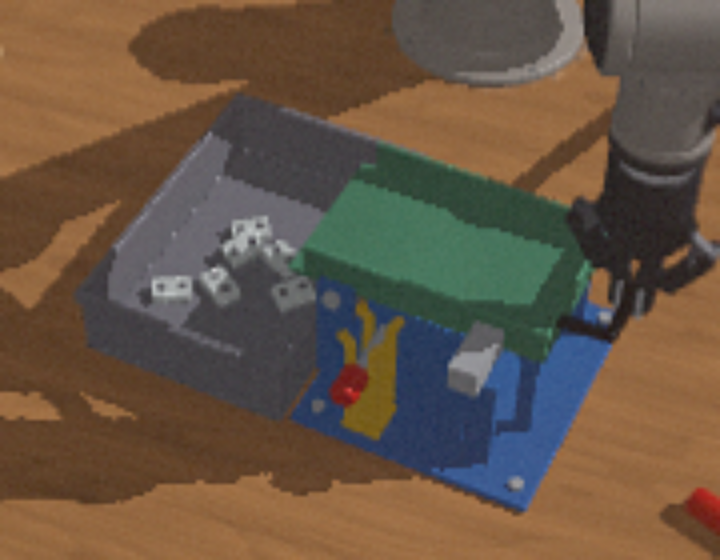

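The tray is down level, with the same height and force as at the first grip. The blocks are in the container and the pin is parked. I'll release, retreat and hand in.

Run:
```python
from h import *
command_gripper(.04); s=rep("rel")
r.move_straight(np.array(s["eef_pos"])+[0,0,.15],speed=.12); rep("up")
t,d=optics.get_image("top"); c=cam("top"); p=pix(mask(t,(60,80,30),(88,255,255))); P=cloud(c,p,d); P=np.c_[P[:,:2]@Rm,P[:,2]]
f=P[(abs(P[:,0]-.456)<.05)&(P[:,1]>.05)&(P[:,1]<.25)&(P[:,2]<.16)]; print("slope",np.polyfit(f[:,1],f[:,2],1)[0])
r.hold(.5); print(r.finish_job())
```

```text
rel t28.96 p [0.4835 0.2665 0.1295] F [-0.7 -0.2 -0.2] w0.0398 g0
up t30.36 p [0.4832 0.2663 0.2787] F [-0.5 -0.9  0.8] w0.0400 g0
slope 0.0003254670495913903
the job is handed in; nothing more can be done
None
```

The job was handed in at about 31 s: pin parked in the fork, all six blocks in the container and the tray back down level. My first grasp closed on top of the knob, pressing it with about 14 N, because the fingertips measured at the TCP, not 25 mm ahead as stated; with that corrected, the second grasp held.

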